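# Hang a hooked limb carrier on the hooded spray rail

## Robot

A 7-joint arm with a two-finger parallel gripper is mounted at the origin on a cart in front of the work surface, level with it; the furniture and walls round the work are solid. World frame = base frame: x ahead of the robot, y to its left, z up, the work surface at z = 0. Lengths are in m, angles in degrees, forces in N, time in s.
With the tool pointing down it reaches from about 0.425 to 0.95 m from the base axis. Payload 4.7 kg.
Tool frame: the origin (TCP) lies midway between the tips of the shut fingers; the grasp point (between the pads) lies env.pinch_z behind it (env.pinch_z is the distance from the TCP to the grasp point, in m); z points along the fingers, y is the line along which they close (so a half turn about z gives the same grasp; the last joint's range is limited). The gripper opens to 85 mm and grips with 20 to 120 N. Pads are 22 mm wide; open, the fingers measure 114 mm over their backs; the gripper's body (76 mm by 85 mm) begins 54 mm behind the grasp point. The pads swing forward as they close: fully open they stand 13 mm farther back than shut.
Start: joints at [68.646, 26.849, -2.785, 87.806, 1.381, 65.374, -4.715], TCP at [0.228, -0.636, 0.231] pointing down, gripper open.
Joint ranges: [-148.3, 148.3], [-19.14, 114.17], [-79.39, 73.82], [5.75, 140.21], [-59.74, 239.74], [12.07, 113.84], [-152.46, 152.46]. Speed limits (degrees/s): [147.25, 147.25, 180, 180, 180, 180, 180].

## Interface

Orientations are given as a 3x3 rotation matrix whose columns are the frame's x, y, z axes.
In Python, from cell import env gives the robot as it stands.
- The arm moves only by the tool apply_moves, never from a script. Its argument "targets" is a list of rows, each a list of 3 entries, a list of its own where there are three numbers: the shift along the tool's x, y, z in cm, then the turn, a rotation vector about the tool's x, y, z in degrees, then the gripper command: -1 is shut, 1 is fully open, values between are in proportion. A call has 1 to 10 rows; each row is the pose to reach, as a shift and turn from the pose commanded when the call began, along the tool's axes at that moment; what a row does not reach only later rows make up. A row lasts 1/8 s, in which the tool goes at most 62.5 mm and 10.7 degrees, less where a joint would pass 70% of its speed; a pose out of reach is approached as far as the arm can. A call with a gripper value outside its range is refused whole. The fingers move at their own pace and stop on an object; "grip_force" is the grip in N (left out, the last holds). Time passes only in rows, so rows that repeat a pose let the fingers close. It gives the time, the measured TCP pose, the force, the opening and the grip force at its end, in the units of the state.
- env.state(): the state, without advancing time (a new reading comes with each control period).
- env.snapshot(name): name is "scene" or "top"; returns the picture (420x560x3 uint8, red, green, blue); there is no depth.
- env.calibration(name): a dict with "vfov" (degrees; the focal length in pixels is half the picture's height over the tangent of half this angle, whatever the lens; pixels are square), "cx", "cy" (the principal point, pixels), "pose" (4x4, takes a point from camera to world coordinates). Camera axes: x right, y down, z forward; pixel columns grow to the right and rows downward; lengths in m; the calibration is good to about 2 mm. A picture is of the moment at which its call begins. calibration takes no time and is no camera call.
- env.close_job(): hands the job in; it is judged then, once.
Trained networks look in the newest picture that a camera, given by its name, has taken for a name from the list of things; names that differ only in an ending like _2 or _b are one class to them, and where a whole thing is asked for, a point or a joint stands for the part that bears it (a point fixed in the world has none). Each returns a list of dicts, best first, with "confidence" (0 to 1); they miss things now and then, are a little off and sometimes report something else, mostly with a low value. They report only what shows in the picture. A call takes as long as a camera call.
- env.trace(camera, label): "pixels" (420x560 bool, what is visible of it).
- env.place_of(camera, label): "xyz" ([x, y, z] in m, in the coordinates of the camera as it stood for that picture, good to about 4 mm: a listed point, or the origin of a listed thing).
The state is a dict: "time": time; "q": joint angles; "qvel": joint speeds; "joint_efforts": joint torques, N m; "ee_pos": TCP position; "ee_rot": TCP orientation; "force": force on the tool from outside, world axes, zero at the start; "moment": the same for the moment, N m; "gripper_width": opening from 0.0 (shut) to 1.0 (fully open); "finger_force": force on a finger pad.
Only numpy, scipy, OpenCV 4.12 (cv2) and the standard library are available. Lean on these libraries where they do the work, as an engineer would, in place of code of your own. Each camera call takes 0.05 s, during which the arm holds its last target. There are 200 camera calls.

## Task

Take the hook carrier with the wooden puppet limb from the sloped rest, pass its hook under the blue hood and over the front lip of the spray rail, feel along the channel for the hidden gap, and lower it until the hook drops fully home and the carrier hangs upright on the lip. Then let go; leave everything else where it is.

Things in the scene. Friction and masses are not known exactly. Their poses are not given: they have to be found in the camera images.
- hanger: Loose limb carrier, 192 mm tall, 22 mm wide along its y, 0.15 to 0.3 kg: steel neck with a hook, orange grip block, wooden limb below. Origin: in the hook's crotch, on the arm's underside, midway between neck and nose. As hung, z is up and x points to the rail. mm in this frame: arm x -22 to 15.5, z 0 to 14; neck x -22 to -7.5, z to -75; limb x -29 to -7, z to -178.
- hook_tip (a point): Middle of the lower end of the carrier's hook nose, at (11.5, 0, -26) mm in the carrier's frame. The nose is 22 mm wide (y) and 8 mm thick (x 7.5 to 15.5), tapered at the tip; the gap between nose and neck is 15 mm. When home the carrier leans up to about 0.2 rad, its foot towards the rail.
- hanger_grip (a point): Middle of the carrier's orange grip block, at (-40, 0, -37.5) mm in the carrier's frame and with its axes: 38 mm along x, 24 mm along y (grip across this), 45 mm along z. At the start the carrier leans 35 degrees back on the rest, so a gripper pointing straight down can take the block; hung upright, the same grip then points 35 degrees forward under the hood.
- rest: Fixed plywood rest, base 150 x 80 mm; origin at the centre of its underside, +x to the back. Its board slopes 35 degrees from vertical, the top towards +x, with a ledge at the foot and two low cheeks beside the limb. The carrier lies loose on it, its origin at (70, 0, 162) mm, y along the rest's y, and can be lifted straight up; nothing stands beside the grip block.
- rail: Fixed spray rail stand, 230 mm long along its y, 310 mm high, channel and blue hood carried by two rear posts. Origin on the table under the lip's middle; x points to the back (the carrier comes from the -x side), z up. The front wall is 6 mm thick and runs from the lip 70 mm down.
- rail_lip (a point): Middle of the top edge of the rail's front lip (6 mm thick), 220 mm above the table; axes as the rail's: x to the back, y along the lip, z up. Home means that the underside of the carrier's arm lies on this edge, so the carrier's origin is at this height, with the nose behind the lip.
- channel (a point): Middle of the channel behind the lip (27 mm wide along x), at the top of its fixed black blocks, 12 mm below the lip. The blocks leave one gap 34 mm long (y), whose middle lies anywhere within 25 mm either side of this point along y, to be felt for. On a block the nose stops with the carrier 14 mm too high; in the gap it can go home. The blocks do not give way.
- hood_edge (a point): Middle of the lower front edge of the blue hood, 16 mm in front of the lip (-x) and 79 mm above it; the hood runs back from here over the whole rail. A gripper pointing straight down on the grip block would strike it: lean the tool about 35 degrees, its wrist away from the rail.
- sanding_block: Bystander: red and brown sanding block, 62 x 112 x 36 mm, loose on the table in front of the toggle clamp (not the one at the back); origin under its centre.
- masking_tape: Bystander: roll of masking tape, 104 mm across, 25 mm high, loose on the table in front of the drawers (not the one at the back right); origin under its centre.

How it is judged (in metres and radians):
On the way:
1. the hook's tip is behind the lip and still above it (x of hook_tip in the frame of rail_lip between 0 and 0.035 m and y of hook_tip in the frame of rail_lip between -0.07 and 0.07 m and z of hook_tip in the frame of rail_lip between 0 and 0.06 m), for 0.02 s.
At the end, for the whole second after the job is handed in: The carrier hangs at rest on the lip, hook home in the gap: nose tip over 18 mm below the lip top and 3 to 30 mm behind it; crotch 6 mm above to 10 mm below the lip top, within 15 mm front to back and 45 mm of the rail middle; upright within 0.3 rad, square to the rail within 0.25 rad (x of hanger in the frame of rail_lip between -0.015 and 0.015 m and y of hanger in the frame of rail_lip between -0.045 and 0.045 m and z of hanger in the frame of rail_lip between -0.01 and 0.006 m and x of hook_tip in the frame of rail_lip between 0.003 and 0.03 m and z of hook_tip in the frame of rail_lip below -0.018 m and angle between hanger's own z axis and vertical below 0.3 rad and angle between the y axis of hanger and the y axis of rail_lip, either way round below 0.25 rad and linear speed of hanger below 0.02 m/s and angular speed of hanger below 0.2 rad/s); the robot touches nothing.
It fails at once if the sanding block is pushed more than 30 mm (distance of sanding_block from where it was at the start of the episode above 0.03 m).
It fails at once if the masking tape is pushed more than 30 mm (distance of masking_tape from where it was at the start of the episode above 0.03 m).
It also fails if it takes over 58 s, if anything falls off the work surface, if the arm or the gripper's body presses on something with over 40 N, if the wrist force passes 120 N, or if a joint passes its speed limit or range.

## Working session

There is one attempt and no reset: what is moved stays moved. The work goes in short steps, Python scripts to look and compute and a tool call to move; the robot and the scene stay as the last step left them, time stands still between calls to the robot, and variables do not carry over. Pictures are saved under pics/ and viewed, at most 10 in all, crops included, and the job is handed in when it is done.

Besides the shell and the picture viewer there is one more tool, called after "Request:" as a command line: name --argument value ..., lists and objects as JSON in quotes. apply_moves: Moves the arm, as the interface text tells. Its arguments: {"type":"object","properties":{"targets":{"type":"array","items":{"type":"array"}},"grip_force":{"type":"number"}},"required":["targets"]}

```bash
mkdir -p pics; cat > h.py <<'E'
import numpy as np, cv2
from cell import env
def w(cam,p):
    T=np.array(env.calibration(cam)["pose"]); return T[:3,:3]@np.array(p)+T[:3,3]
E
python3 - <<'E'
from h import *
np.set_printoptions(precision=4,suppress=True)
print(env.pinch_z, {k:np.round(v,3) for k,v in env.state().items()})
for c in ("scene","top"):
    im=env.snapshot(c); cv2.imwrite(f"pics/{c}0.png",im[:,:,::-1])
    print(c,np.array(env.calibration(c)["pose"])[:3])
    for l in ["hanger","hanger_grip","hook_tip","rest","rail","rail_lip","channel","hood_edge","sanding_block","masking_tape"]:
        for r in env.place_of(c,l)[:2]: print(l,round(r["confidence"],2),w(c,r["xyz"]))
E
```

```text
0.0187 {'time': np.float64(0.0), 'q': array([68.648, 26.896, -2.785, 87.874,  1.381, 65.374, -4.716]), 'qvel': array([ 0.002, -0.084,  0.064,  0.06 , -0.01 , -0.098, -0.093]), 'joint_efforts': array([  0.   , -51.03 ,  -0.047, -23.771,   0.011,   0.008,   0.   ]), 'ee_pos': array([ 0.227, -0.635,  0.23 ]), 'ee_rot': array([[ 0.941,  0.337, -0.001],
       [ 0.337, -0.941,  0.002],
       [-0.   , -0.002, -1.   ]]), 'force': array([ 0.292, -0.223,  0.504]), 'moment': array([-0.028, -0.011, -0.005]), 'finger_force': np.float64(0.0), 'gripper_width': np.float64(1.0)}
scene [[-0.909  -0.177   0.3773  0.1132]
 [-0.4163  0.3442 -0.8415  0.7961]
 [ 0.0191 -0.9221 -0.3866  0.6684]]
hanger 0.79 [ 0.6058 -0.0486  0.1639]
hanger_grip 0.88 [ 0.5542 -0.0603  0.1542]
hook_tip 0.69 [ 0.6081 -0.0471  0.1362]
rest 0.59 [ 0.5413 -0.0602  0.0053]
rail 0.71 [ 0.5126 -0.4272  0.0023]
rail_lip 0.91 [ 0.5059 -0.4231  0.2208]
channel 0.83 [ 0.5167 -0.4361  0.2091]
hood_edge 0.94 [ 0.5009 -0.411   0.297 ]
sanding_block 0.93 [ 0.4585 -0.2126  0.0006]
masking_tape 0.67 [ 0.71   -0.0216 -0.0024]
top [[ 0.0074 -0.999   0.0451  0.53  ]
 [-0.9996 -0.0086 -0.0277 -0.2345]
 [ 0.0281 -0.0449 -0.9986  1.1872]]
hanger 0.68 [ 0.6135 -0.047   0.1662]
hanger_grip 0.75 [ 0.5572 -0.0566  0.1552]
hook_tip 0.78 [ 0.6056 -0.0517  0.1328]
rest 0.9 [ 0.5423 -0.0628  0.0015]
rail_lip 0.77 [ 0.5121 -0.4231  0.2166]
rail_lip 0.4 [ 0.5113 -0.4287  0.0006]
channel 0.67 [ 0.5203 -0.441   0.2089]
hood_edge 0.61 [ 0.5069 -0.4111  0.3005]
hood_edge 0.34 [ 0.6125 -0.0433  0.1638]
sanding_block 0.89 [ 0.4635 -0.2174  0.0008]
masking_tape 0.88 [ 0.7086 -0.022   0.0012]
```

View pics/scene0.png

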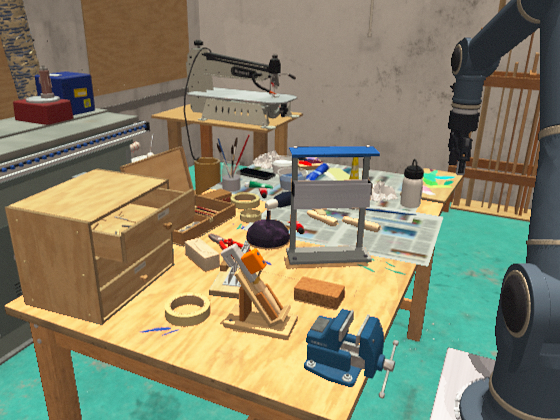

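View pics/top0.png

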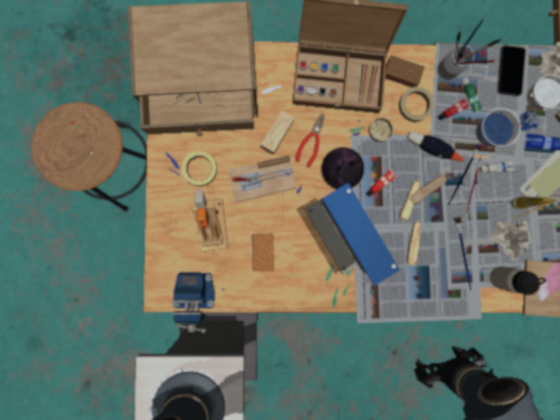

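The rest with the carrier is near scene pixel (255,290) and top pixel (207,225). The rail stands at scene (330,205) and top (350,235), with its open front facing the rest. The red sanding block is between them, at top (262,252). Next I'll get the yaw angles.

```bash
cat >> h.py <<'E'
def ray(cam,uv,z):
    c=env.calibration(cam); T=np.array(c["pose"]); f=210/np.tan(np.radians(c["vfov"]/2))
    uv=np.atleast_2d(uv).astype(float)
    d=np.c_[(uv[:,0]-c["cx"])/f,(uv[:,1]-c["cy"])/f,np.ones(len(uv))]@T[:3,:3].T
    return T[:3,3]+d*((z-T[2,3])/d[:,2])[:,None]
E
python3 - <<'E'
from h import *
np.set_printoptions(precision=4,suppress=True)
acc={}
for k in range(3):
  for c in ("scene","top"):
    im=env.snapshot(c)
    for l in ["hanger","hanger_grip","hook_tip","rest","rail_lip","hood_edge"]:
        r=env.place_of(c,l)
        if r: acc.setdefault((c,l),[]).append(w(c,r[0]["xyz"]))
for k,v in acc.items(): print(k,np.mean(v,0),np.std(v,0))
def rect(c,m,z,n):
    m=cv2.morphologyEx(m.astype(np.uint8),cv2.MORPH_OPEN,np.ones((3,3)))
    k,lab,st,ce=cv2.connectedComponentsWithStats(m)
    if k<2: return
    i=1+np.argmax(st[1:,4]); ys,xs=np.where(lab==i)
    P=ray(c,np.c_[xs,ys],z)[:,:2]
    r=cv2.minAreaRect((P*1000).astype(np.float32)); print(n,c,st[i],r); print(cv2.boxPoints(r)/1000)
for c in("top","scene"):
    h=cv2.cvtColor(env.snapshot(c),cv2.COLOR_RGB2HSV)
    m=(abs(h[:,:,0].astype(int)-107)<10)&(h[:,:,1]>150)&(h[:,:,2]>90)
    m2=np.zeros_like(m)
    if c=="top": m2[170:300,310:410]=m[170:300,310:410]
    else: m2[135:175,280:390]=m[135:175,280:390]
    rect(c,m2,.31,"hood")
t=env.trace("top","rest")
if t: rect("top",t[0]["pixels"],.01,"rest")
im=env.snapshot("top"); cv2.imwrite("pics/crop.png",np.hstack([cv2.resize(im[180:260,180:240],None,fx=7,fy=7,interpolation=2)])[:,:,::-1])
E
```

```text
('scene', 'hanger') [ 0.6078 -0.05    0.1607] [0.002  0.0008 0.0008]
('scene', 'hanger_grip') [ 0.5562 -0.0604  0.1534] [0.0011 0.001  0.0009]
('scene', 'hook_tip') [ 0.606  -0.0508  0.1387] [0.0012 0.0012 0.0011]
('scene', 'rest') [ 0.5404 -0.0598  0.0041] [0.0017 0.0005 0.0022]
('scene', 'rail_lip') [ 0.5108 -0.4299  0.2172] [0.0064 0.0061 0.005 ]
('scene', 'hood_edge') [ 0.5021 -0.412   0.2979] [0.0012 0.0001 0.0009]
('top', 'hanger') [ 0.5783 -0.1727  0.1106] [0.0469 0.1792 0.0758]
('top', 'hanger_grip') [ 0.5581 -0.0575  0.1561] [0.0009 0.002  0.0009]
('top', 'hook_tip') [ 0.6052 -0.0522  0.1317] [0.0015 0.0011 0.0003]
('top', 'rest') [ 0.5415 -0.0648 -0.0013] [0.0006 0.0017 0.0018]
('top', 'rail_lip') [ 0.5111 -0.4247  0.2199] [0.0006 0.001  0.0009]
('top', 'hood_edge') [ 0.5049 -0.4115  0.2986] [0.0019 0.0009 0.001 ]
hood top [ 324  184   69   99 2748] ((521.4724731445312, -437.27227783203125), (225.8980255126953, 68.98397827148438), 30.013126373291016)
[[ 0.4064 -0.4639]
 [ 0.4409 -0.5236]
 [ 0.6365 -0.4106]
 [ 0.602  -0.3509]]
hood scene [290 147  88   8 648] ((514.6463623046875, -428.3175354003906), (226.08819580078125, 66.2972640991211), 28.57887840270996)
[[ 0.3995 -0.4533]
 [ 0.4312 -0.5115]
 [ 0.6298 -0.4034]
 [ 0.5981 -0.3451]]
rest top [195 190  18  50 487] ((568.8859252929688, -30.136573791503906), (152.20362854003906, 39.38335037231445), 13.339999198913574)
[[ 0.4903 -0.0285]
 [ 0.4994 -0.0669]
 [ 0.6475 -0.0317]
 [ 0.6384  0.0066]]
```

View pics/crop.png

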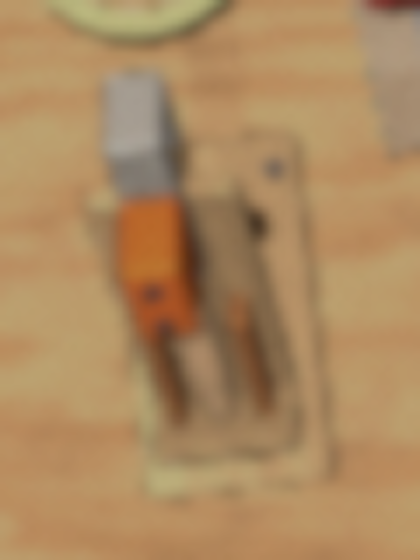

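The crop shows the orange block at crop (155,265), the steel hook at (140,130), and the base corners near (148,492), (333,477) and (298,135). I'll turn the base corners into a yaw.

```bash
python3 - <<'E'
from h import *
np.set_printoptions(precision=4,suppress=True)
uv=np.array([[148,492],[333,477],[298,135]])/7+180
P=ray("top",uv,.012)[:,:2]; print(P)
a=P[0]-P[1]; b=P[2]-P[1]
print(np.linalg.norm(a),np.linalg.norm(b),np.degrees(np.arctan2(-a[0],a[1])),np.degrees(np.arctan2(b[1],b[0])),(P[0]+P[2])/2)
# orange block yaw from scene+top
for c,(y0,y1,x0,x1) in (("top",(180,260,180,240)),("scene",(230,300,225,290))):
    im=env.snapshot(c); h=cv2.cvtColor(im,cv2.COLOR_RGB2HSV)[y0:y1,x0:x1]
    m=(h[:,:,0]<14)&(h[:,:,1]>215)&(h[:,:,2]>120); ys,xs=np.where(m)
    print(c,len(xs),xs.min()+x0,xs.max()+x0,ys.min()+y0,ys.max()+y0)
im=env.snapshot("scene")
A=cv2.resize(im[225:345,205:315],None,fx=5,fy=5,interpolation=2)
cv2.imwrite("pics/c2.png",A[:,:,::-1])
E
```

```text
[[ 0.4645 -0.0304]
 [ 0.4713 -0.1088]
 [ 0.6174 -0.0919]]
0.07870233289171064 0.14708051833655292 4.982282924642601 6.60887715183033 [ 0.5409 -0.0612]Traceback (most recent call last):
  File "<stdin>", line 11, in <module>
    return umr_minimum(a, axis, None, out, keepdims, initial, where)
ValueError: zero-size array to reduction operation minimum which has no identity
```

```bash
cat >> h.py <<'E'
from scipy.spatial.transform import Rotation as Ro
np.set_printoptions(precision=3,suppress=True)
def tool(yaw,lean):  # tool x along yaw when straight down; lean: tool z leans forward (along yaw)
    return (Ro.from_euler('z',yaw,degrees=True)*Ro.from_euler('y',-lean,degrees=True)).as_matrix()@np.diag([1,-1,-1.])
def mv(p,R,n=""):
    s=env.state(); R0=np.array(s["ee_rot"]); 
    print(n,"shift cm",R0.T@(np.array(p)-s["ee_pos"])*100,"turn",np.degrees(Ro.from_matrix(R0.T@R).as_rotvec()))
YR=-60.5; LIP=np.array([.511,-.4245,.22])
def car(x,y,z,yaw=YR,up=0,lip=LIP):  # tool pose for carrier origin at (x,y,z) in lip frame; up=lean back of carrier in deg
    C=Ro.from_euler('z',yaw,degrees=True)*Ro.from_euler('y',up,degrees=True)
    L=Ro.from_euler('z',YR,degrees=True)
    Rt=tool(yaw,35-up); g=lip+L.apply([x,y,z])+C.apply([-.040,0,-.0375])
    return g+Rt[:,2]*env.pinch_z, Rt
E
python3 - <<'E'
from h import *
R=tool(7,0)
mv([.33,-.30,.30],R,"A"); mv([.5567,-.0593,.26],R,"B"); mv([.5567,-.0593,.1353],R,"C"); print(env.state()["time"])
E
```

```text
A shift cm [ 20.954 -28.135  -6.869] turn [ 0.006 -0.002 12.694]
B shift cm [ 50.409 -43.158  -2.869] turn [ 0.006 -0.002 12.694]
C shift cm [ 50.409 -43.159   9.601] turn [ 0.006 -0.002 12.694]
3.45
```

Request:
apply_moves --targets '[[[21, -28.1, -6.9], [0, 0, 12.7], 1], [[21, -28.1, -6.9], [0, 0, 12.7], 1], [[21, -28.1, -6.9], [0, 0, 12.7], 1], [[21, -28.1, -6.9], [0, 0, 12.7], 1], [[21, -28.1, -6.9], [0, 0, 12.7], 1], [[21, -28.1, -6.9], [0, 0, 12.7], 1], [[50.4, -43.2, -2.9], [0, 0, 12.7], 1], [[50.4, -43.2, -2.9], [0, 0, 12.7], 1], [[50.4, -43.2, -2.9], [0, 0, 12.7], 1], [[50.4, -43.2, -2.9], [0, 0, 12.7], 1]]'

```text
time: 4.7
ee_pos: [0.5014, -0.1177, 0.2705]
ee_rot: [[0.993, 0.121, 0.001], [0.121, -0.993, -0.001], [0.001, 0.001, -1.0]]
force: [0.3, -1.6, -0.2]
gripper_width: 1.0
finger_force: 0.0
```

Request:
apply_moves --targets '[[[0, 0, 0], [0, 0, 0], 1]]'

```text
time: 4.82
ee_pos: [0.5025, -0.1138, 0.2699]
ee_rot: [[0.991, 0.131, 0.001], [0.131, -0.991, 0.003], [0.001, -0.003, -1.0]]
force: [0.1, -0.4, -0.0]
gripper_width: 1.0
finger_force: 0.0
```

```bash
python3 - <<'E'
from h import *
R=tool(7,0)
mv([.5567,-.0593,.20],R,"B"); mv([.5567,-.0593,.1353],R,"C"); s=env.state();print(s["time"],s["ee_pos"],s["q"])
E
```

```text
B shift cm [ 6.086 -4.674  7.004] turn [-0.155 -0.05   0.539]
C shift cm [ 6.081 -4.657 13.474] turn [-0.155 -0.05   0.539]
4.825 [ 0.502 -0.114  0.27 ] [ 28.335  11.468 -23.346 105.416   4.844  64.098 -79.174]
```

Request:
apply_moves --targets '[[[6.1, -4.7, 1], [0, 0, 0.5], 1], [[6.1, -4.7, 1], [0, 0, 0.5], 1], [[6.1, -4.7, 5], [0, 0, 0.5], 1], [[6.1, -4.7, 9], [0, 0, 0.5], 1], [[6.1, -4.7, 11], [0, 0, 0.5], 1], [[6.1, -4.7, 11], [0, 0, 0.5], 1]]'

```text
time: 5.58
ee_pos: [0.5534, -0.0662, 0.159]
ee_rot: [[0.994, 0.112, -0.004], [0.112, -0.994, -0.0], [-0.004, 0.0, -1.0]]
force: [0.1, -0.2, 0.3]
gripper_width: 1.001
finger_force: 0.0
```

```bash
python3 - <<'E'
from h import *
R=tool(7,0)
mv([.5567,-.0593,.1353],R,"C"); s=env.state();print(s["time"],s["ee_pos"],s["force"])
for c in("scene","top"):
  im=env.snapshot(c)
  for l in("hanger_grip","hanger"):
    for r in env.place_of(c,l)[:1]: print(c,l,r["confidence"],w(c,r["xyz"]))
  if c=="scene": cv2.imwrite("pics/c3.png",cv2.resize(im[215:345,200:330],None,fx=4,fy=4,interpolation=2)[:,:,::-1])
E
```

```text
C shift cm [ 0.413 -0.651  2.364] turn [-0.001  0.218 -0.582]
5.575 [ 0.553 -0.066  0.159] [ 0.059 -0.248  0.327]
scene hanger_grip 0.66 [ 0.557 -0.062  0.156]
scene hanger 0.83 [ 0.61 -0.05  0.16]
top hanger_grip 0.7 [ 0.558 -0.056  0.154]
top hanger 0.55 [ 0.612 -0.048  0.167]
```

View pics/c3.png

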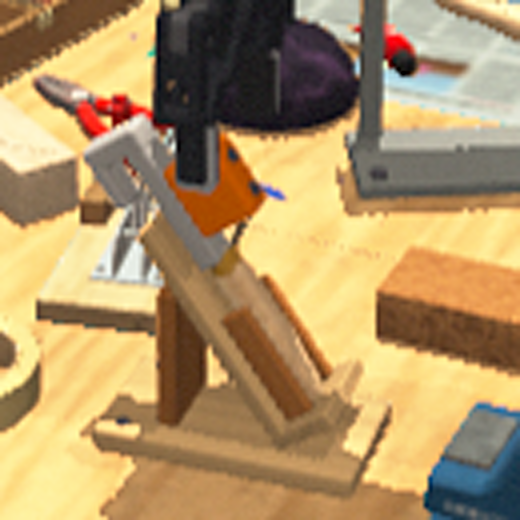

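The fingers straddle the orange block, with the near finger at crop (200,155) in front of it. I'll descend the rest of the way and close.

Request:
apply_moves --targets '[[[0.4, -0.65, 0.3], [0, 0.2, -0.6], 1], [[0.4, -0.65, 2.3], [0, 0.2, -0.6], 1], [[0.4, -0.65, 2.3], [0, 0.2, -0.6], 1], [[0.4, -0.65, 2.3], [0, 0.2, -0.6], -1], [[0.4, -0.65, 2.3], [0, 0.2, -0.6], -1], [[0.4, -0.65, 2.3], [0, 0.2, -0.6], -1], [[0.4, -0.65, 2.3], [0, 0.2, -0.6], -1], [[0.4, -0.65, 2.3], [0, 0.2, -0.6], -1]]' --grip_force 80

```text
time: 6.88
ee_pos: [0.5585, -0.058, 0.1379]
ee_rot: [[0.992, 0.124, 0.004], [0.124, -0.992, 0.0], [0.004, 0.0, -1.0]]
force: [-0.8, 0.0, 4.2]
gripper_width: 0.272
finger_force: 78.4
```

```bash
python3 - <<'E'
from h import *
s=env.state();print(s["time"],s["ee_pos"],s["force"],s["moment"],s["gripper_width"],s["finger_force"],np.array(s["ee_rot"]))
E
```

```text
6.875 [ 0.558 -0.058  0.138] [-0.813  0.01   4.171] [-0.001  0.232 -0.023] 0.27224609690921114 78.39762926101685 [[ 0.992  0.124  0.004]
 [ 0.124 -0.992  0.   ]
 [ 0.004  0.    -1.   ]]
```

Request:
apply_moves --targets '[[[0, 0, -3], [0, 0, 0], -1], [[0, 0, -8], [0, 0, 0], -1], [[0, 0, -13], [0, 0, 0], -1], [[0, 0, -18], [0, 0, 0], -1], [[0, 0, -20], [0, 0, 0], -1], [[0, 0, -20], [0, 0, 0], -1], [[0, 0, -20], [0, 0, 0], -1]]'

```text
time: 7.75
ee_pos: [0.5566, -0.0582, 0.3353]
ee_rot: [[0.992, 0.124, 0.0], [0.124, -0.992, 0.001], [0.0, -0.001, -1.0]]
force: [-0.7, -0.4, -2.4]
gripper_width: 0.271
finger_force: 78.5
```

```bash
python3 - <<'E'
from h import *
s=env.state();print(s["time"],s["ee_pos"],s["force"],s["gripper_width"])
R0=np.array(s["ee_rot"])
g=s["ee_pos"]-R0[:,2]*env.pinch_z
yaw=np.degrees(np.arctan2(R0[1,0],R0[0,0]))
C=Ro.from_euler('z',yaw,degrees=True)*Ro.from_euler('y',35,degrees=True)
print("expected hanger",g-C.apply([-.04,0,-.0375]),"tip",g-C.apply([-.04,0,-.0375])+C.apply([.0115,0,-.026]),"grip",g)
for c in("scene","top"):
  im=env.snapshot(c)
  for l in("hanger_grip","hanger","hook_tip"):
    for r in env.place_of(c,l)[:1]: print(c,l,r["confidence"],w(c,r["xyz"]))
  if c=="scene": cv2.imwrite("pics/c4.png",cv2.resize(im[100:300,180:380],None,fx=3,fy=3,interpolation=2)[:,:,::-1])
p,R=car(-.10,0,.06); mv(p,R,"pre"); print(p)
E
```

```text
7.75 [ 0.557 -0.058  0.335] [-0.705 -0.407 -2.443] 0.2706869160815368
expected hanger [ 0.61  -0.052  0.362] tip [ 0.605 -0.052  0.334] grip [ 0.557 -0.058  0.354]
scene hanger_grip 0.84 [ 0.555 -0.064  0.351]
scene hanger 0.93 [ 0.606 -0.052  0.358]
scene hook_tip 0.93 [ 0.603 -0.052  0.335]
top hanger_grip 0.55 [ 0.558 -0.058  0.35 ]
top hanger 0.68 [ 0.545 -0.064 -0.002]
top hook_tip 0.61 [ 0.601 -0.053  0.331]
pre shift cm [-14.098  23.834  10.927] turn [-20.713  30.653  65.345]
[ 0.447 -0.312  0.227]
```

View pics/c4.png

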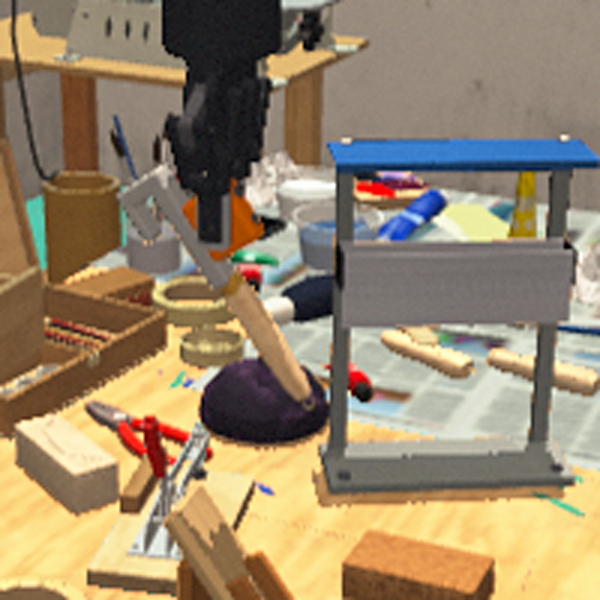

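The carrier came up cleanly and sits where I expected in the gripper. Next I turn it and take it to the front of the rail.

Request:
apply_moves --targets '[[[-4, 4, 0], [-20.7, 30.7, 65.3], -1], [[-6, 8, 2], [-20.7, 30.7, 65.3], -1], [[-8, 12, 4], [-20.7, 30.7, 65.3], -1], [[-10, 16, 6], [-20.7, 30.7, 65.3], -1], [[-12, 20, 8], [-20.7, 30.7, 65.3], -1], [[-14.1, 23.8, 10.9], [-20.7, 30.7, 65.3], -1], [[-14.1, 23.8, 10.9], [-20.7, 30.7, 65.3], -1], [[-14.1, 23.8, 10.9], [-20.7, 30.7, 65.3], -1], [[-14.1, 23.8, 10.9], [-20.7, 30.7, 65.3], -1], [[-14.1, 23.8, 10.9], [-20.7, 30.7, 65.3], -1]]'

```text
time: 9.4
ee_pos: [0.4499, -0.3156, 0.2089]
ee_rot: [[0.487, -0.835, 0.256], [-0.705, -0.549, -0.449], [0.516, 0.038, -0.856]]
force: [1.0, -0.3, -2.8]
gripper_width: 0.272
finger_force: 78.7
```

```bash
cat >> h.py <<'E'
def lipf(p): return Ro.from_euler('z',-YR,degrees=True).apply(np.array(p)-LIP)*1000
def where():
    s=env.state(); R0=np.array(s["ee_rot"]); g=s["ee_pos"]-R0[:,2]*env.pinch_z
    C=Ro.from_matrix(R0@np.diag([1,-1,-1.]))*Ro.from_euler('y',35,degrees=True)
    o=g-C.apply([-.04,0,-.0375]); e=(Ro.from_euler('z',-YR,degrees=True)*C).as_euler('ZYX',degrees=True)
    L=Ro.from_euler('z',-YR,degrees=True)
    print("t",round(float(s["time"]),2),"o mm",lipf(o),"tip",lipf(o+C.apply([.0115,0,-.026])),"zyx",e,"F lip",L.apply(s["force"]),"M",L.apply(s["moment"]),"gw",round(float(s["gripper_width"]),3))
def look(cams=("scene","top"),ls=("hanger","hook_tip","hanger_grip","rail_lip","hood_edge")):
    for c in cams:
        im=env.snapshot(c)
        for l in ls:
            for r in env.place_of(c,l)[:1]: print(c,l,round(r["confidence"],2),lipf(w(c,r["xyz"])))
    return im
E
python3 - <<'E'
from h import *
where(); print(env.state()["q"]); look()
im=env.snapshot("scene"); cv2.imwrite("pics/c5.png",cv2.resize(im[90:300,200:400],None,fx=2.8,fy=2.8,interpolation=2)[:,:,::-1])
for a in [(-.05,0,.045),(.003,0,.045)]: mv(*car(*a),a)
E
```

```text
t 9.4 o mm [-92.226   4.588  39.536] tip [-82.483   4.213  12.83 ] zyx [ 3.694  3.917 -2.207] F lip [ 0.766  0.75  -2.766] M [-0.016  0.773  0.007] gw 0.272
[ -20.841    7.666   44.985  127.706   32.141   25.021 -150.087]
scene hanger 0.64 [-94.353   2.42   37.556]
scene hook_tip 0.83 [-83.698   5.241  12.312]
scene hanger_grip 0.6 [-132.775   -1.693    2.304]
scene rail_lip 0.78 [-0.203 -3.767  4.147]
scene hood_edge 0.74 [-14.54   -2.428  78.182]
top hanger 0.66 [-94.279   9.183  40.897]
top hook_tip 0.51 [-83.051   6.478   8.002]
top hanger_grip 0.69 [-137.348    4.18     1.519]
top rail_lip 0.77 [0.188 1.942 0.03 ]
top hood_edge 0.71 [-15.406   4.57   74.879]
(-0.05, 0, 0.045) shift cm [4.014 0.287 2.052] turn [-0.251  3.871  4.418]
(0.003, 0, 0.045) shift cm [8.537 0.642 4.791] turn [-0.251  3.871  4.418]
```

View pics/c5.png

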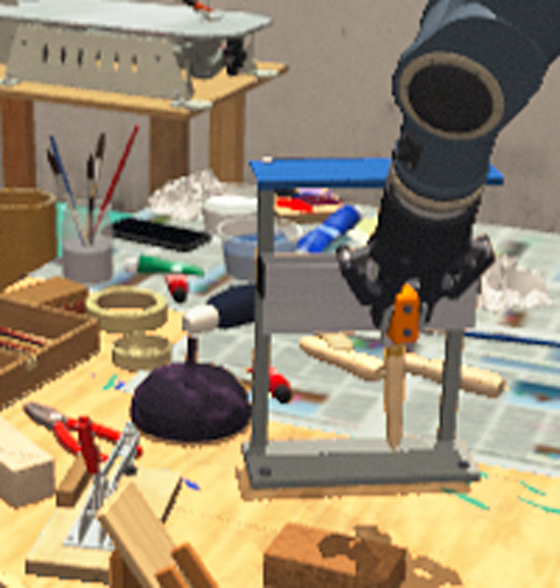

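Wrist joint 7 is at -150°, close to its limit. I'll check whether the pose is still converging.

Request:
apply_moves --targets '[[[0.3, 0.3, -1.2], [0, 3.9, 4.4], -1], [[0.3, 0.3, -1.2], [0, 3.9, 4.4], -1], [[0.3, 0.3, -1.2], [0, 3.9, 4.4], -1]]'

```text
time: 10.42
ee_pos: [0.4489, -0.3098, 0.2204]
ee_rot: [[0.412, -0.863, 0.291], [-0.708, -0.504, -0.494], [0.574, -0.003, -0.819]]
force: [-0.1, 0.1, -2.5]
gripper_width: 0.27
finger_force: 81.4
```

```bash
python3 - <<'E'
from h import *
where(); s=env.state(); print(s["q"],s["qvel"])
for a in [(-.05,0,.045),(.003,0,.045)]: mv(*car(*a),a)
E
```

```text
t 10.43 o mm [-101.187    2.724   53.217] tip [-89.681   2.953  27.22 ] zyx [ 0.797 -0.016  0.151] F lip [-0.14  -0.093 -2.465] M [-0.06   0.84   0.005] gw 0.27
[ -47.391    9.955   73.71   130.408   30.462   20.268 -152.406] [ 0.573 -0.32   6.308 -0.262  0.279  0.442 -0.251]
(-0.05, 0, 0.045) shift cm [3.717 0.319 3.606] turn [-0.581 -0.015  0.566]
(0.003, 0, 0.045) shift cm [8.058 0.393 6.646] turn [-0.581 -0.015  0.566]
```

It reached the pose, but only with joints 7 and 3 right at their limits. I'll put the carrier back and take it again with the gripper turned half round, which gives about 180° of wrist room.

```bash
python3 - <<'E'
from h import *
mv([.52,-.16,.335],tool(7.1,0),"mid"); mv([.557,-.0582,.335],tool(7.1,0),"up")
E
```

```text
mid shift cm [ -1.097 -13.724 -14.718] turn [ 20.254 -30.998 -64.66 ]
up shift cm [ -6.78  -22.054 -18.673] turn [ 20.254 -30.998 -64.66 ]
```

Request:
apply_moves --targets '[[[-1, -2, -4], [3, -4, -9], -1], [[-1.5, -5, -8], [6, -8, -18], -1], [[-2.5, -8, -11], [9, -13, -27], -1], [[-3.5, -11, -13], [12, -18, -36], -1], [[-4.5, -15, -15], [15, -22, -46], -1], [[-5.5, -18, -17], [18, -27, -56], -1], [[-6.8, -22, -18.7], [20.2, -31, -64.7], -1], [[-6.8, -22, -18.7], [20.2, -31, -64.7], -1], [[-6.8, -22, -18.7], [20.2, -31, -64.7], -1], [[-6.8, -22, -18.7], [20.2, -31, -64.7], -1]]'

```text
time: 11.68
ee_pos: [0.5551, -0.0655, 0.3357]
ee_rot: [[0.994, 0.11, 0.0], [0.11, -0.994, -0.0], [0.0, 0.0, -1.0]]
force: [0.3, -0.4, -1.7]
gripper_width: 0.271
finger_force: 81.4
```

```bash
python3 - <<'E'
from h import *
s=env.state(); print(s["time"],s["q"],s["qvel"])
mv([.5575,-.0582,.335],tool(7.1,0),"up"); mv([.5585,-.058,.138],tool(7.1,0),"dn")
E
```

```text
11.675 [-45.423  17.64   61.814  98.026 -16.11   74.022 -63.91 ] [-1.381 -0.685  0.289  0.389 -0.197  0.111  0.277]
up shift cm [ 0.317 -0.701  0.066] turn [ 0.029 -0.017 -0.776]
dn shift cm [ 0.412 -0.72  19.766] turn [ 0.029 -0.017 -0.776]
```

Request:
apply_moves --targets '[[[0.4, -0.7, 2], [0, 0, -0.8], -1], [[0.4, -0.7, 7], [0, 0, -0.8], -1], [[0.4, -0.7, 12], [0, 0, -0.8], -1], [[0.4, -0.7, 15.5], [0, 0, -0.8], -1], [[0.4, -0.7, 17.5], [0, 0, -0.8], -1], [[0.4, -0.7, 18], [0, 0, -0.8], -1], [[0.4, -0.7, 18], [0, 0, -0.8], -1], [[0.4, -0.7, 18], [0, 0, -0.8], -1]]'

```text
time: 12.68
ee_pos: [0.56, -0.0564, 0.1569]
ee_rot: [[0.992, 0.129, 0.003], [0.129, -0.992, -0.001], [0.003, 0.001, -1.0]]
force: [0.6, -0.6, -1.9]
gripper_width: 0.276
finger_force: 81.3
```

```bash
python3 - <<'E'
from h import *
s=env.state(); print(s["time"],s["ee_pos"],s["force"],s["moment"],s["q"])
mv([.5585,-.058,.138],tool(7.1,0),"dn")
E
```

```text
12.675 [ 0.56  -0.056  0.157] [ 0.599 -0.562 -1.943] [-0.018  0.023 -0.03 ] [-37.658  28.618  53.085 110.146 -27.897  54.933 -53.97 ]
dn shift cm [-0.175  0.138  1.887] turn [ 0.05  -0.145  0.29 ]
```

Request:
apply_moves --targets '[[[-0.15, 0.1, 0.5], [0, 0, 0.3], -1], [[-0.15, 0.1, 1.1], [0, 0, 0.3], -1], [[-0.15, 0.1, 1.5], [0, 0, 0.3], -1], [[-0.15, 0.1, 1.8], [0, 0, 0.3], -1], [[-0.15, 0.1, 1.8], [0, 0, 0.3], -1]]'

```text
time: 13.3
ee_pos: [0.5584, -0.0574, 0.1379]
ee_rot: [[0.992, 0.123, 0.001], [0.123, -0.992, -0.001], [0.001, 0.001, -1.0]]
force: [1.1, -0.6, 1.8]
gripper_width: 0.271
finger_force: 81.7
```

```bash
python3 - <<'E'
from h import *
s=env.state(); print(s["time"],s["ee_pos"],s["force"],s["moment"],s["q"])
mv([.5585,-.058,.138],tool(7.1,0),"dn")
E
```

```text
13.3 [ 0.558 -0.057  0.138] [ 1.058 -0.579  1.798] [ 0.138 -0.183 -0.004] [-36.585  29.901  51.916 111.21  -29.39   53.029 -52.939]
dn shift cm [ 0.003  0.057 -0.005] turn [ 0.042 -0.069 -0.021]
```

Seated: the vertical force changed sign. Open, rise, and turn half round.

Request:
apply_moves --targets '[[[0, 0, 0], [0, 0, 0], 0.2], [[0, 0, 0], [0, 0, 0], 1], [[0, 0, 0], [0, 0, 0], 1], [[0, 0, 0], [0, 0, 0], 1], [[0, 0, -4], [0, 0, 0], 1], [[0, 0, -10], [0, 0, 0], 1], [[0, 0, -14], [0, 0, -10], 1], [[0, 0, -14], [0, 0, -20], 1], [[0, 0, -14], [0, 0, -30], 1], [[0, 0, -14], [0, 0, -40], 1]]'

```text
time: 14.55
ee_pos: [0.5576, -0.0573, 0.2777]
ee_rot: [[0.677, 0.736, 0.0], [0.736, -0.677, -0.0], [-0.0, 0.0, -1.0]]
force: [-0.7, 0.4, -0.0]
gripper_width: 1.001
finger_force: 0.0
```

```bash
python3 - <<'E'
from h import *
s=env.state(); print(s["time"],s["ee_pos"],s["force"],s["q"],s["gripper_width"])
look(("scene",),())
for l in("hanger","hanger_grip","hook_tip"):
  for r in env.place_of("scene",l)[:1]: print(l,r["confidence"],w("scene",r["xyz"]))
im=env.snapshot("scene"); cv2.imwrite("pics/c6.png",cv2.resize(im[180:345,180:340],None,fx=3,fy=3,interpolation=2)[:,:,::-1])
E
```

```text
14.55 [ 0.558 -0.057  0.278] [-0.656  0.382 -0.019] [-37.368  17.75   49.608 102.379 -14.629  66.584 -25.812] 1.0010923060445416
hanger 0.83 [ 0.608 -0.046  0.159]
hanger_grip 0.97 [ 0.557 -0.059  0.157]
hook_tip 0.63 [ 0.604 -0.051  0.141]
```

View pics/c6.png

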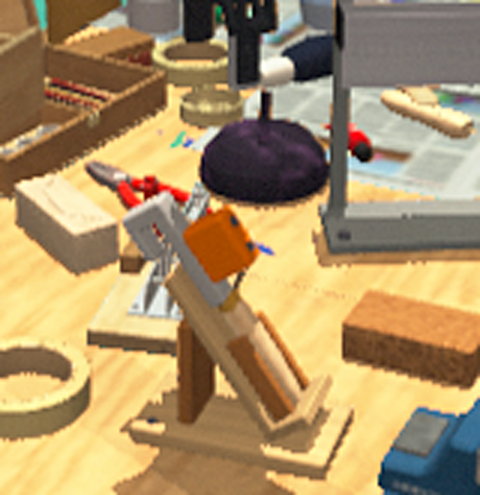

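The carrier is back on the rest as at first (block at crop (220,245)). I'll finish the half turn.

Request:
apply_moves --targets '[[[0, 0, 0], [0, 0, -20], 1], [[0, 0, 0], [0, 0, -30], 1], [[0, 0, 0], [0, 0, -40], 1], [[0, 0, 0], [0, 0, -50], 1], [[0, 0, 0], [0, 0, -60], 1], [[0, 0, 0], [0, 0, -70], 1], [[0, 0, 0], [0, 0, -80], 1], [[0, 0, 0], [0, 0, -90], 1], [[0, 0, 0], [0, 0, -100], 1]]'

```text
time: 15.92
ee_pos: [0.5577, -0.0574, 0.2773]
ee_rot: [[-0.809, 0.588, -0.001], [0.588, 0.809, -0.001], [-0.0, -0.001, -1.0]]
force: [-0.4, 0.2, -0.0]
gripper_width: 1.001
finger_force: 0.0
```

Request:
apply_moves --targets '[[[0, 0, 0], [0, 0, -20], 1], [[0, 0, 0], [0, 0, -30], 1], [[0, 0, 0], [0, 0, -40], 1], [[0, 0, 0], [0, 0, -40], 1], [[0, 0, 0], [0, 0, -40], 1]]'

```text
time: 16.55
ee_pos: [0.5577, -0.0574, 0.2773]
ee_rot: [[-0.998, -0.063, -0.001], [-0.063, 0.998, -0.001], [0.001, -0.001, -1.0]]
force: [0.2, -0.3, 0.2]
gripper_width: 0.999
finger_force: 0.0
```

```bash
python3 - <<'E'
from h import *
s=env.state(); print(s["time"],s["ee_pos"],s["force"],s["q"],s["qvel"])
mv([.5575,-.0583,.138],tool(7.1,0)@np.diag([-1,-1,1.]),"dn")
E
```

```text
16.55 [ 0.558 -0.057  0.277] [ 0.179 -0.3    0.154] [-17.819  14.284  23.76  101.427  -6.214  65.609 101.452] [-0.429  0.093  0.416  0.054 -0.083 -0.026 -1.653]
dn shift cm [ 0.013 -0.074 13.935] turn [-0.042 -0.034 -3.51 ]
```

Request:
apply_moves --targets '[[[0, -0.1, 4], [0, 0, -3.5], 1], [[0, -0.1, 8], [0, 0, -3.5], 1], [[0, -0.1, 12], [0, 0, -3.5], 1], [[0, -0.1, 13.9], [0, 0, -3.5], 1], [[0, -0.1, 13.9], [0, 0, -3.5], 1], [[0, -0.1, 13.9], [0, 0, -3.5], -1], [[0, -0.1, 13.9], [0, 0, -3.5], -1], [[0, -0.1, 13.9], [0, 0, -3.5], -1], [[0, -0.1, 13.9], [0, 0, -3.5], -1], [[0, -0.1, 13.9], [0, 0, -3.5], -1]]' --grip_force 80

```text
time: 17.8
ee_pos: [0.5581, -0.0583, 0.1394]
ee_rot: [[-0.992, -0.126, 0.001], [-0.126, 0.992, -0.0], [-0.001, -0.0, -1.0]]
force: [-0.2, 1.2, 5.5]
gripper_width: 0.272
finger_force: 78.2
```

Request:
apply_moves --targets '[[[0, 0, -3], [0, 0, 0], -1], [[0, 0, -8], [0, 0, 0], -1], [[0, 0, -13], [0, 0, 0], -1], [[0, 0, -18], [0, 0, 0], -1], [[0, 0, -20], [0, 0, 0], -1], [[0, 0, -20], [0, 0, 0], -1]]'

```text
time: 18.55
ee_pos: [0.5582, -0.0585, 0.3395]
ee_rot: [[-0.992, -0.126, 0.003], [-0.126, 0.992, -0.001], [-0.003, -0.001, -1.0]]
force: [-0.1, 0.3, -2.1]
gripper_width: 0.274
finger_force: 78.5
```

```bash
sed -i 's/def tool(yaw,lean):.*/def tool(yaw,lean,D=np.diag([-1,1,-1.])):/; s/as_matrix()@np.diag(\[1,-1,-1.\])/as_matrix()@D/; s/R0@np.diag(\[1,-1,-1.\])/R0@np.diag([-1,1,-1.])/' h.py
python3 - <<'E'
from h import *
where(); s=env.state(); print(s["ee_pos"],s["q"])
for a in [(-.10,0,.06)]: mv(*car(*a),a)
E
```

```text
t 18.55 o mm [-274.849  271.534  146.159] tip [-276.877  266.505  118.251] zyx [67.731 34.856 -0.063] F lip [-0.34   0.08  -2.124] M [-0.046  0.025 -0.028] gw 0.274
[ 0.558 -0.058  0.34 ] [-18.174  11.753  23.961  96.233  -4.945  72.91  104.05 ]
(-0.1, 0, 0.06) shift cm [ 14.234 -23.737  11.222] turn [ 20.702 -30.617  65.524]
```

Request:
apply_moves --targets '[[[4, -4, 0], [3, -4, 9], -1], [[6, -8, 2], [6, -8, 18], -1], [[8, -12, 4], [9, -13, 27], -1], [[10, -16, 6], [12, -18, 36], -1], [[12, -20, 8], [15, -22, 46], -1], [[14.2, -23.7, 10], [18, -27, 56], -1], [[14.2, -23.7, 11.2], [20.7, -30.6, 65.5], -1], [[14.2, -23.7, 11.2], [20.7, -30.6, 65.5], -1], [[14.2, -23.7, 11.2], [20.7, -30.6, 65.5], -1], [[14.2, -23.7, 11.2], [20.7, -30.6, 65.5], -1]]'

```text
time: 19.8
ee_pos: [0.4464, -0.3113, 0.2262]
ee_rot: [[-0.407, 0.87, 0.279], [0.713, 0.494, -0.498], [-0.571, -0.004, -0.821]]
force: [-0.8, 0.1, -2.0]
gripper_width: 0.273
finger_force: 78.9
```

```bash
python3 - <<'E'
from h import *
where(); s=env.state(); print(s["q"],s["qvel"])
look(ls=("hanger","hook_tip","rail_lip"))
for a in [(-.05,0,.045),(.002,0,.045)]: mv(*car(*a),a)
E
```

```text
t 19.8 o mm [-100.905   -0.21    58.93 ] tip [-89.477  -0.297  32.898] zyx [ 0.081  0.159 -0.228] F lip [-0.475 -0.619 -1.958] M [0.019 0.85  0.014] gw 0.273
[-16.522   4.173  36.479 128.955  45.902  28.068  11.477] [ 0.193 -0.442  0.13  -0.702  0.454  0.189 -0.741]
scene hanger 0.56 [-103.32     2.074   52.808]
scene hook_tip 0.73 [-91.726   1.823  33.842]
scene rail_lip 0.63 [-1.977 -8.76   2.855]
top hanger 0.77 [-104.189    4.016   56.828]
top hook_tip 0.81 [-87.897   0.576  28.154]
top rail_lip 0.67 [-0.459  0.675 -1.735]
(-0.05, 0, 0.045) shift cm [-3.303  0.022  4.103] turn [-0.1   -0.076  0.091]
(0.002, 0, 0.045) shift cm [-7.567  0.02   7.08 ] turn [-0.1   -0.076  0.091]
```

Request:
apply_moves --targets '[[[-3.4, 0, 3.9], [0, 0, 0], -1], [[-3.4, 0, 3.9], [0, 0, 0], -1], [[-5.5, 0, 5.4], [0, 0, 0], -1], [[-7.7, 0, 6.9], [0, 0, 0], -1], [[-7.7, 0, 6.9], [0, 0, 0], -1], [[-7.7, 0, 6.9], [0, 0, 0], -1]]'

```text
time: 20.95
ee_pos: [0.4967, -0.4, 0.2138]
ee_rot: [[-0.406, 0.87, 0.279], [0.713, 0.493, -0.498], [-0.571, -0.003, -0.821]]
force: [-0.0, 0.2, -2.2]
gripper_width: 0.273
finger_force: 79.4
```

```bash
python3 - <<'E'
from h import *
where(); print(env.state()["q"])
look(ls=("hanger","hook_tip"))
for a in [(.002,0,.02),(.002,0,.012)]: mv(*car(*a),a)
im=env.snapshot("scene"); cv2.imwrite("pics/c7.png",cv2.resize(im[110:300,240:420],None,fx=3,fy=3,interpolation=2)[:,:,::-1])
E
```

```text
t 20.95 o mm [ 1.062 -0.178 46.559] tip [12.492 -0.256 20.528] zyx [ 0.026  0.154 -0.183] F lip [-0.132  0.073 -2.165] M [-0.016  0.883  0.002] gw 0.273
[ -2.103  14.884  33.348 119.728  29.548  20.191  32.379]
scene hanger 0.66 [ 0.976 -1.144 41.546]
scene hook_tip 0.59 [   4.094   -0.452 -217.65 ]
top hanger 0.71 [-0.234  4.422 45.437]
top hook_tip 0.6 [15.215  0.091 -8.033]
(0.002, 0, 0.02) shift cm [ 1.5   -0.02   2.257] turn [-0.072 -0.095  0.137]
(0.002, 0, 0.012) shift cm [ 1.958 -0.018  2.913] turn [-0.072 -0.095  0.137]
```

View pics/c7.png

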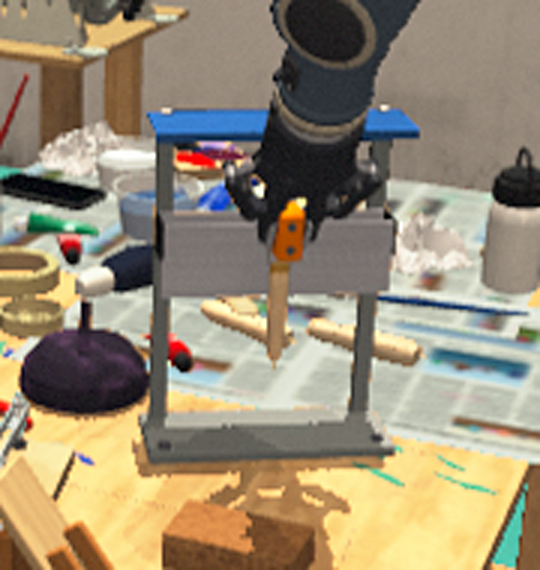

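The hook is over the wall at about its middle, with the orange block at crop (290,230) in front of it. I'll lower to feel for the block or the gap.

Request:
apply_moves --targets '[[[0.8, 0, 1.1], [0, 0, 0], -1], [[1.5, 0, 2.2], [0, 0, 0], -1], [[1.65, 0, 2.4], [0, 0, 0], -1], [[1.8, 0, 2.6], [0, 0, 0], -1], [[1.9, 0, 2.75], [0, 0, 0], -1], [[1.9, 0, 2.75], [0, 0, 0], -1]]'

```text
time: 22.05
ee_pos: [0.4992, -0.4022, 0.1833]
ee_rot: [[-0.403, 0.87, 0.284], [0.711, 0.493, -0.501], [-0.576, 0.0, -0.817]]
force: [-4.6, 5.4, 13.0]
gripper_width: 0.272
finger_force: 82.1
```

```bash
python3 - <<'E'
from h import *
where()
E
```

```text
t 22.05 o mm [ 3.91   0.66  16.194] tip [15.489  0.68  -9.771] zyx [ 0.054 -0.176  0.02 ] F lip [-6.995 -1.38  13.048] M [-0.229 -0.402 -0.256] gw 0.272
```

The nose is on a block: 13 N upward at the expected stop height. I'll slide lightly along +y.

Request:
apply_moves --targets '[[[0.1, 0, -0.2], [0, 0, 0], -1], [[0.1, 0.3, -0.2], [0, 0, 0], -1], [[0.1, 0.6, -0.2], [0, 0, 0], -1], [[0.1, 0.9, -0.2], [0, 0, 0], -1], [[0.1, 1.2, -0.2], [0, 0, 0], -1], [[0.1, 1.2, -0.2], [0, 0, 0], -1]]'

```text
time: 22.8
ee_pos: [0.5059, -0.3965, 0.1836]
ee_rot: [[-0.401, 0.873, 0.279], [0.713, 0.488, -0.503], [-0.575, -0.003, -0.818]]
force: [-4.3, -2.2, 9.0]
gripper_width: 0.275
finger_force: 80.9
```

```bash
python3 - <<'E'
from h import *
where()
E
```

```text
t 22.8 o mm [ 2.354  9.358 16.503] tip [13.894  9.231 -9.478] zyx [-0.271 -0.09  -0.159] F lip [-0.147 -4.825  8.957] M [-0.794 -1.092 -0.892] gw 0.275
```

Request:
apply_moves --targets '[[[0, 0.3, 0], [0, 0, 0], -1], [[0, 0.6, 0], [0, 0, 0], -1], [[0, 0.9, 0], [0, 0, 0], -1], [[0, 0.9, 0], [0, 0, 0], -1]]'

```text
time: 23.3
ee_pos: [0.5138, -0.3922, 0.1836]
ee_rot: [[-0.401, 0.873, 0.279], [0.713, 0.488, -0.503], [-0.575, -0.003, -0.818]]
force: [-4.9, -3.8, 8.7]
gripper_width: 0.272
finger_force: 80.9
```

```bash
python3 - <<'E'
from h import *
where()
E
```

```text
t 23.3 o mm [ 2.428 18.386 16.507] tip [13.971 18.258 -9.474] zyx [-0.267 -0.096 -0.163] F lip [ 0.859 -6.161  8.698] M [-0.79  -1.027 -0.843] gw 0.272
```

Request:
apply_moves --targets '[[[0, 0.3, 0], [0, 0, 0], -1], [[0, 0.6, 0], [0, 0, 0], -1], [[0, 0.8, 0], [0, 0, 0], -1], [[0, 0.8, 0], [0, 0, 0], -1]]'

```text
time: 23.8
ee_pos: [0.5206, -0.3883, 0.1836]
ee_rot: [[-0.401, 0.873, 0.278], [0.713, 0.488, -0.503], [-0.575, -0.003, -0.818]]
force: [-3.0, -2.9, 8.8]
gripper_width: 0.274
finger_force: 80.9
```

```bash
python3 - <<'E'
from h import *
where()
E
```

```text
t 23.8 o mm [ 2.452 26.17  16.484] tip [13.993 26.034 -9.498] zyx [-0.287 -0.092 -0.171] F lip [ 1.007 -4.022  8.807] M [-0.889 -1.104 -0.878] gw 0.274
```

Nothing on the +y side. I'll go back lifted and search −y.

Request:
apply_moves --targets '[[[-0.25, 0, -0.35], [0, 0, 0], -1], [[-0.25, -1.6, -0.35], [0, 0, 0], -1], [[-0.25, -3.2, -0.35], [0, 0, 0], -1], [[0, -3.2, 0], [0, 0, 0], -1], [[0, -3.5, 0], [0, 0, 0], -1], [[0, -3.8, 0], [0, 0, 0], -1], [[0, -4.1, 0], [0, 0, 0], -1], [[0, -4.1, 0], [0, 0, 0], -1]]'

```text
time: 24.8
ee_pos: [0.4839, -0.4048, 0.1804]
ee_rot: [[-0.406, 0.871, 0.276], [0.715, 0.491, -0.498], [-0.57, -0.005, -0.822]]
force: [-0.3, 0.3, -2.2]
gripper_width: 0.275
finger_force: 79.7
```

```bash
python3 - <<'E'
from h import *
where()
E
```

```text
t 24.8 o mm [ -1.    -13.675  13.029] tip [ 10.376 -13.831 -13.025] zyx [-0.099  0.273 -0.302] F lip [-0.404 -0.087 -2.17 ] M [0.033 0.894 0.04 ] gw 0.275
```

It dropped in: free at 3 mm below the stop height, at y ≈ -14. Lowering.

Request:
apply_moves --targets '[[[0, 0, 0.4], [0, 0, 0], -1], [[0.2, 0, 0.7], [0, 0, 0], -1], [[0.4, 0, 0.95], [0, 0, 0], -1], [[0.4, 0, 0.95], [0, 0, 0], -1]]'

```text
time: 25.3
ee_pos: [0.4868, -0.4069, 0.1713]
ee_rot: [[-0.406, 0.87, 0.279], [0.713, 0.493, -0.499], [-0.572, -0.003, -0.82]]
force: [-0.3, -0.1, -1.8]
gripper_width: 0.266
finger_force: 79.7
```

```bash
python3 - <<'E'
from h import *
where()
E
```

```text
t 25.3 o mm [  2.149 -12.199   4.032] tip [ 13.592 -12.283 -21.993] zyx [ 0.023  0.124 -0.196] F lip [-0.066 -0.303 -1.792] M [-0.02   0.862  0.013] gw 0.266
```

Free down to z = 4 mm. I'll continue until it touches.

Request:
apply_moves --targets '[[[0.1, 0, 0.15], [0, 0, 0], -1], [[0.2, 0, 0.3], [0, 0, 0], -1], [[0.3, 0, 0.4], [0, 0, 0], -1], [[0.3, 0, 0.4], [0, 0, 0], -1]]'

```text
time: 25.8
ee_pos: [0.4883, -0.4081, 0.1695]
ee_rot: [[-0.402, 0.87, 0.284], [0.712, 0.493, -0.501], [-0.576, 0.001, -0.818]]
force: [-5.0, 5.3, 11.6]
gripper_width: 0.272
finger_force: 82.0
```

```bash
python3 - <<'E'
from h import *
where()
E
```

```text
t 25.8 o mm [  3.705 -11.702   2.443] tip [ 15.278 -11.682 -23.525] zyx [ 0.014 -0.159  0.04 ] F lip [-7.067 -1.736 11.559] M [-0.224 -0.234 -0.264] gw 0.272
```

Home: the arm has landed on the lip at the expected height. Unload slightly, open, then check.

Request:
apply_moves --targets '[[[0, 0, -0.25], [0, 0, 0], -1], [[0, 0, -0.25], [0, 0, 0], -1], [[0, 0, -0.25], [0, 0, 0], -0.3], [[0, 0, -0.25], [0, 0, 0], 0], [[0, 0, -0.25], [0, 0, 0], 0.5], [[0, 0, -0.25], [0, 0, 0], 1], [[0, 0, -0.25], [0, 0, 0], 1], [[0, 0, -0.25], [0, 0, 0], 1], [[0, 0, -0.25], [0, 0, 0], 1]]'

```text
time: 26.92
ee_pos: [0.4863, -0.4057, 0.1689]
ee_rot: [[-0.405, 0.87, 0.28], [0.713, 0.493, -0.499], [-0.572, -0.003, -0.82]]
force: [0.7, -1.1, 0.0]
gripper_width: 1.006
finger_force: 0.0
```

```bash
python3 - <<'E'
from h import *
where()
look(ls=("hanger","hanger_grip"))
im=env.snapshot("scene"); cv2.imwrite("pics/c8.png",cv2.resize(im[110:300,240:420],None,fx=3,fy=3,interpolation=2)[:,:,::-1])
E
```

```text
t 26.93 o mm [  0.78  -12.081   1.688] tip [ 12.244 -12.146 -24.328] zyx [ 0.026  0.08  -0.154] F lip [1.349 0.056 0.025] M [0.005 0.585 0.037] gw 1.006
scene hanger 0.91 [ -2.546 -13.085  -0.124]
scene hanger_grip 0.64 [-35.517 -13.927 -39.451]
top hanger_grip 0.51 [-37.572 -11.124 -37.707]
```

View pics/c8.png

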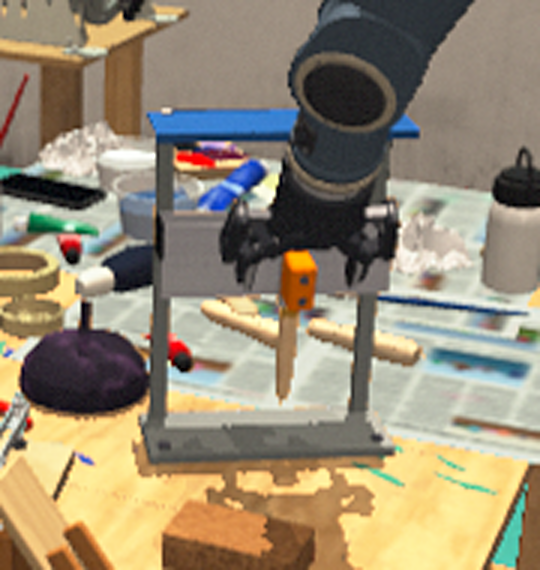

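The carrier hangs on the lip (block at crop (300,280), open fingers either side of it). I'll back off along the tool axis.

Request:
apply_moves --targets '[[[0, 0, -2], [0, 0, 0], 1], [[0, 0, -5], [0, 0, 0], 1], [[0, 0, -9], [0, 0, 0], 1], [[0, 0, -14], [0, 0, 0], 1], [[0, 0, -16], [0, 0, 0], 1], [[0, 0, -16], [0, 0, 0], 1], [[0, 0, -16], [0, 0, 0], 1], [[0, 0, -16], [0, 0, 0], 1], [[0, 0, -16], [0, 0, 0], 1]]'

```text
time: 28.4
ee_pos: [0.4412, -0.3261, 0.2992]
ee_rot: [[-0.406, 0.871, 0.278], [0.713, 0.492, -0.5], [-0.572, -0.004, -0.82]]
force: [-0.1, -0.1, -0.0]
gripper_width: 0.999
finger_force: 0.0
```

```bash
python3 - <<'E'
from h import *
print(env.state()["time"],env.state()["force"])
look(ls=("hanger","hanger_grip","hook_tip"))
look(ls=("hanger","hanger_grip"))
im=env.snapshot("scene"); cv2.imwrite("pics/c9.png",cv2.resize(im[110:300,240:420],None,fx=3,fy=3,interpolation=2)[:,:,::-1])
E
```

```text
28.4 [-0.067 -0.116 -0.01 ]
scene hanger 0.64 [  1.255 -13.219  -0.636]
scene hanger_grip 0.75 [-35.043 -15.3   -40.866]
scene hook_tip 0.93 [ 11.35   -9.468 -21.726]
top hanger 0.55 [-1.874 -7.897  4.388]
top hanger_grip 0.77 [-36.919 -12.217 -41.309]
top hook_tip 0.48 [ 12.814 -12.286 -26.387]
scene hanger 0.61 [ -1.124 -13.32   -0.833]
scene hanger_grip 0.55 [-35.185 -13.885 -41.   ]
top hanger 0.81 [-2.649 -6.509 -0.919]
top hanger_grip 0.56 [-34.776 -12.8   -39.723]
```

View pics/c9.png

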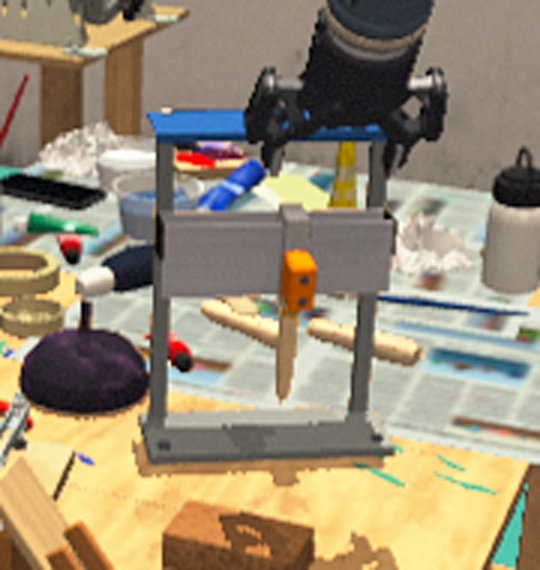

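The carrier hangs home and upright, with its hook over the lip at crop (292,215), and the gripper is clear. Handing in.

```bash
python3 -c "
from cell import env
print(env.close_job())"
```

```text
the job is handed in; nothing more can be done
None
```

The carrier hangs home and upright on the rail's lip, its hook in the gap found about 12 mm to the −y side, with the gripper clear; I handed it in at about 29 s (no verdict was returned), after one return to the rest to re-grip with the wrist turned half round.

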